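# Seat the test cylinder on its dowel base and draw its piston rod to the groove

### The job

Set the small square-bodied test cylinder, with its piston rod in it, on the dowel base: lower its mounting plate over the two locating pins until it lies flush (do not drop it), and let go of it. Only then take the piston rod by its knob and draw it straight up, without binding and without lifting the cylinder, until the groove round the rod stands just clear above the cylinder's mouth (about 8 mm, never all the way out), and finish while still holding the rod there by the knob. Leave the timer, the filter cube and the petri dish where they are.

Things in the scene. Friction and masses are not known exactly. Their poses are not given: they have to be found in the camera images.
- dowel_base: Fixed aluminium slab lying on the table, 170 (x) x 90 (y) x 15 (z) mm, origin at the centre of its underside. Two upright steel pins, 10 mm diameter with tapered tips, stand at x = +55 and -55 mm, y = 0 of its frame and rise 22 mm above its top, to z = 37 mm.
- base_top (a point): Centre of the dowel base's top face, midway between the pins, 15 mm above the table; axes as the base's.
- cylinder: Loose aluminium cylinder, 0.65 kg: mounting plate 150 (x) x 76 (y) x 12 (z) mm with a 44 x 44 mm square body, 60 mm high, upright on its middle (one piece). Origin at the centre of the plate's underside, z up. Through holes of 11.8 mm for the pins at x = +55 and -55 mm, y = 0; either way round fits. Stands on the table at first; can be gripped across the body (44 mm) from above.
- mouth (a point): Centre of the bore's mouth in the top face of the cylinder's body, 72 mm above the underside of the plate. The bore is vertical, round, 17.5 mm in diameter, 60 mm deep, closed below.
- piston_rod: Loose steel rod, 0.15 kg, 16 mm diameter, 92 mm long with its knob, standing on the floor of the cylinder's bore. Origin at the centre of its foot, z up along the rod. At the start 60 mm are in the bore, 12 mm of plain rod show above the mouth, then the knob. It slides freely when pulled straight; nothing but the hand holds it up.
- groove (a point): Middle of the 3 mm wide dark groove round the rod, 30 mm above its foot; hidden at the start, 30 mm below the mouth.
- knob (a point): Centre of the rod's knob: a round steel knob of 26 mm diameter and 20 mm height, 82 mm above the foot; at the start 22 mm above the cylinder's mouth, its top 32 mm above the mouth.
- timer: Bystander: white bench timer 58 x 66 x 18 mm, origin at the centre of its underside.
- filter_cube: Bystander: black filter cube 38 x 38 x 38 mm, origin at the centre of its underside.
- petri: Bystander: white petri dish, 60 mm diameter, 15 mm high, origin at the centre of its underside.

How it is judged (in metres and radians):
On the way:
1. the cylinder's plate lies flush on the dowel base over both pins, let go, with the rod still down in it (z of cylinder in the frame of base_top between -0.003 and 0.0025 m and horizontal distance between cylinder and base_top below 0.004 m and angle between the x axis of cylinder and the x axis of dowel_base, either way round below 0.06 rad and angle between the z axis of cylinder and the z axis of dowel_base, either way round below 0.03 rad and contact force between the fingers and cylinder below 0.3 N and z of piston_rod in the frame of cylinder below 0.02 m), for 0.2 s.
At the end, for the whole second after the job is handed in: Cylinder plate flush (2.5 mm) over both pins, untouched by the robot; the fingers hold the rod (over 1 N), at rest and upright, the middle of its groove 1 to 17 mm above the mouth, its lower part in the bore, not binding (under 10 N between rod and cylinder) (z of cylinder in the frame of base_top between -0.003 and 0.0025 m and horizontal distance between cylinder and base_top below 0.004 m and angle between the x axis of cylinder and the x axis of dowel_base, either way round below 0.06 rad and angle between the z axis of cylinder and the z axis of dowel_base, either way round below 0.03 rad and z of groove in the frame of mouth between 0.001 and 0.017 m and horizontal distance between groove and mouth below 0.003 m and angle between the z axis of piston_rod and the z axis of cylinder, either way round below 0.07 rad and linear speed of piston_rod below 0.02 m/s and contact force between the fingers and piston_rod above 1 N and contact force between piston_rod and cylinder below 10 N and contact force between each of the arm, the fingers and cylinder below 0.5 N); the arm keeps its last pose, push and grip.
It fails at once if the rod is pulled all the way out of the cylinder (z of piston_rod in the frame of cylinder above 0.07 m).
It fails at once if the rod is drawn while the cylinder is not down on the dowel base, or lifts the cylinder off it (z of piston_rod in the frame of cylinder above 0.028 m and (z of cylinder in the frame of base_top above 0.006 m or horizontal distance between cylinder and base_top above 0.01 m)).
It fails at once if the cylinder is dropped onto the base (horizontal distance between cylinder and base_top below 0.02 m and z of cylinder in the frame of base_top below 0.02 m and linear speed of cylinder above 0.4 m/s).
It fails at once if the timer, filter cube or petri dish is pushed out of place (distance of any of timer, filter_cube, petri from where it was at the start of the episode above 0.02 m).
It also fails if it takes over 51 s, if anything falls off the work surface, if the arm or the gripper's body presses on something with over 40 N, if the wrist force passes 120 N, or if a joint passes its speed limit or range.

### The arm

A 6-joint arm with a two-finger parallel gripper is mounted at the origin on a cart in front of the work surface, level with it; the furniture and walls round the work are solid. World frame = base frame: x ahead of the robot, y to its left, z up, the work surface at z = 0. Lengths are in mm, angles in rad, forces in N, time in s.
With the tool pointing down it reaches from about 350 to 775 mm from the base axis. Payload 7.3 kg.
Tool frame: the origin (TCP) lies on the mounting face of the last link; the fingertips stand 178 mm ahead of it and the grasp point (between the pads) lies 159 mm ahead of it; z points along the fingers, y is the line along which they close (so a half turn about z gives the same grasp; the last joint's range is limited). The gripper opens to 92 mm and grips with 3 to 60 N. Pads are 19 mm wide; open, the fingers measure 130 mm over their backs; the gripper's body (75 mm by 190 mm) begins 47 mm behind the grasp point.
Start: joints at [-1.474, 0.342, 1.524, -0, 1.275, -0.146], TCP at [126.241, -509.599, 404.741] pointing down, gripper open.
Joint ranges: [-2.53, 2.53], [-0.77, 2.02], [0.04, 2.7], [-1, 4.14], [0.28, 2.66], [-3.11, 3.11]. Speed limits (rad/s): [2.57, 2.57, 3.14, 3.14, 3.14, 3.14].

### API

Orientations are given as [roll, pitch, yaw] about the fixed x, y, z axes, in that order (R = Rz(yaw) Ry(pitch) Rx(roll)).
In Python, from plant import bot, vision gives the robot as it stands. The module is installed in compiled form; this text tells all that it offers.
- The arm moves only by the tool step_hand, called after ">>>" as name(argument=value, ...), one argument or row to a line, values as JSON. Schema: {"type":"object","properties":{"ticks":{"type":"array","items":{"type":"array","items":{"type":"array","items":{"type":"number"},"minItems":5,"maxItems":5},"minItems":1,"maxItems":5},"minItems":1,"maxItems":1},"only":{"type":"string"},"quiet":{"type":"boolean"},"lines":{"type":"string"}},"required":["ticks"],"additionalProperties":false}. ticks is a list that holds a single list of rows (three levels of brackets), with 1 to 5 rows, each of 5 numbers: the finger opening in mm, then dx, dy, dz in mm, then a turn about the tool's z in rad; each row is the pose to reach, as a shift and turn from the pose commanded when the call began, along the tool's axes at that moment; what a row does not reach only later rows make up. A row lasts 1/8 s, in which the tool goes at most 62.5 mm and 0.188 rad, less where a joint would pass 70% of its speed; a pose out of reach is approached as far as the arm can. The fingers move at their own pace and stop on an object; the grip force is fixed at half the most. Time passes only in rows, so rows that do not move let the fingers close. The tool returns the time, the measured TCP pose, the force, the opening and the grip force at its end. only (a regular expression) keeps the lines of the reply that match it, lines (a string "A,B") keeps lines A to B, and quiet returns only ok. Input that does not fit is refused with a message, and nothing moves.
- bot.get_obs(): the state, without advancing time (a new reading comes with each control period).
- vision.capture(name): name is "scene" or "side" or "wrist"; returns a dict with "color" (480x640x3 uint8, red, green, blue), "K" (3x3 intrinsics, pixels), "R" (3x3) and "t" (3): a world point X has camera coordinates R X + t. Camera axes: x right, y down, z forward; pixel columns grow to the right and rows downward; lengths in mm; the calibration is good to about 2 mm. A picture is of the moment at which its call begins. There is no depth.
- bot.close_job(): hands the job in; it is judged then, once.
The state is a dict: "time": time; "joint_positions": joint angles; "dq": joint speeds; "tau": joint torques, N m; "tool_pos": TCP position; "tcp_rot": TCP orientation; "contact_force": force on the tool from outside, world axes, zero at the start; "moment": the same for the moment, N m; "grip_width": finger opening in mm; "finger_force": force on a finger pad.
Only numpy, scipy, OpenCV 4.12 (cv2) and the standard library are available. Lean on these libraries where they do the work, as an engineer would, in place of code of your own. Each camera call takes 0.05 s, during which the arm holds its last target. There are 200 camera calls.

## Working session

There is one attempt and no reset: what is moved stays moved. The work goes in short steps, Python scripts to look and compute and a tool call to move; the robot and the scene stay as the last step left them, time stands still between calls to the robot, and variables do not carry over. Pictures are saved under pics/ and viewed, at most 10 in all, crops included, and the job is handed in when it is done.

```bash
mkdir -p pics
```

Run:
```python
from plant import bot, vision
import cv2,pickle
d={}
for n in("scene","side"):
    c=vision.capture(n); d[n]=c; cv2.imwrite(f"pics/{n}0.png",c["color"][:,:,::-1])
pickle.dump(d,open("v0.pkl","wb"))
o=bot.get_obs();print(o)
```

```text
{'time': 0.1, 'joint_positions': array([-1.47403004e+00,  3.42653843e-01,  1.52489615e+00, -6.69264623e-05,
        1.27540917e+00, -1.46021599e-01]), 'dq': array([ 0.0002619 , -0.00150314, -0.00187168, -0.00149963, -0.00174259,
       -0.00063187]), 'tau': array([ 2.34863459e-03, -4.32003415e+01, -2.44694835e+01,  7.20058288e-02,
        5.25650731e-02, -5.10323014e-05]), 'tool_pos': array([ 126.20563741, -509.48628818,  404.12272762]), 'tcp_rot': array([-3.14023137e+00, -1.35511666e-04,  2.42807318e-01]), 'contact_force': array([-0.2576212 , -0.10069544,  0.03547019]), 'moment': array([ 0.01428294, -0.02722462,  0.01330937]), 'finger_force': 0.0, 'grip_width': 91.56589493841143}
```

View pics/scene0.png

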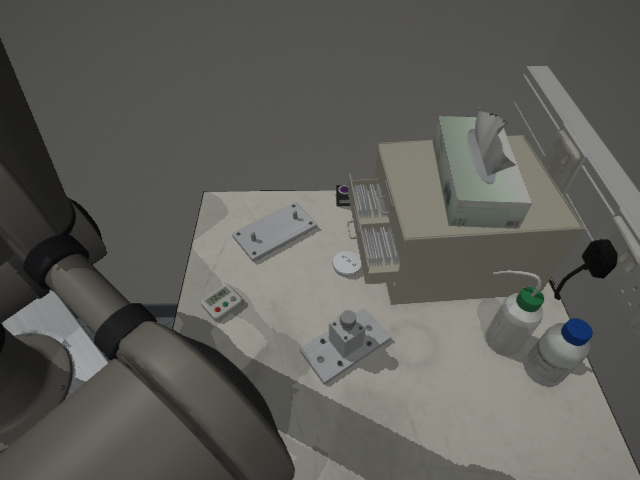

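View pics/side0.png

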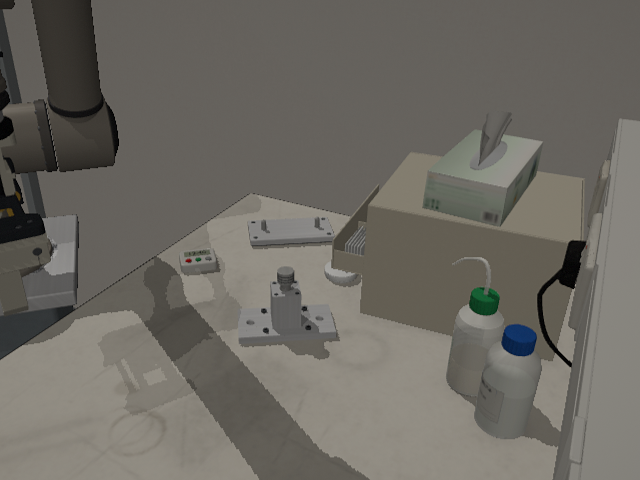

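Scene view: the cylinder stands around (347,345) with its knob at (349,318). The base is around (275,230) with pins near (252,238) and (296,214), and the drawer unit and petri dish are to its right. In the side view the cylinder is around (286,320) and the base around (290,232). I'll enlarge both.

Run:
```python
import cv2,pickle,numpy as np
d=pickle.load(open("v0.pkl","rb"))
def crop(n,x,y,w,h): return cv2.resize(d[n]["color"][y:y+h,x:x+w,::-1],None,fx=4,fy=4,interpolation=cv2.INTER_CUBIC)
a=np.vstack([crop("scene",298,305,100,85),crop("scene",228,200,100,65)])
b=np.vstack([crop("side",235,262,100,85),crop("side",240,200,100,65)])
im=np.hstack([a,b])
for k in range(0,800,40): cv2.line(im,(k,0),(k,4),(0,0,255),1);cv2.line(im,(k,340),(k,344),(0,0,255),1)
cv2.imwrite("pics/crop0.png",im)
for n in d: print(n,d[n]["K"].round(1).tolist(),(-d[n]["R"].T@d[n]["t"]).round(0))
```

```text
scene [[435.9, 0.0, 312.7], [0.0, 435.9, 239.6], [0.0, 0.0, 1.0]] [ 163. -586.  733.]
side [[591.7, 0.0, 308.6], [0.0, 591.7, 238.8], [0.0, 0.0, 1.0]] [  253. -1096.   570.]
```

View pics/crop0.png

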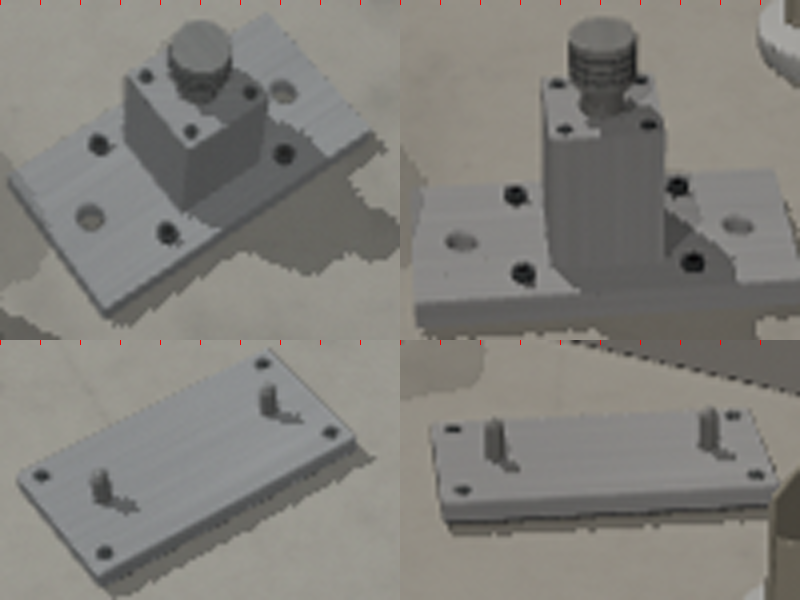

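Crop readings: cylinder plate holes (90,217), (284,92) in the scene view and (461,241), (738,225) in the side view. Body-top screws and knob top are visible in both, as are the pin tips, pin feet and base screws. I'll triangulate these.

Create tri.py:
```python
import cv2,numpy as np
def tri(c1,p1,c2,p2):
    P=[c["K"]@np.c_[c["R"],c["t"]] for c in (c1,c2)]
    X=cv2.triangulatePoints(P[0],P[1],np.float64(p1).reshape(2,1),np.float64(p2).reshape(2,1)).ravel()
    return X[:3]/X[3]
def at_z(c,p,z):
    r=c["R"].T@np.linalg.inv(c["K"])@np.r_[p,1]; o=-c["R"].T@c["t"]
    return o+r*(z-o[2])/r[2]
```

Run:
```python
from tri import *
import pickle
d=pickle.load(open("v0.pkl","rb")); s,e=d["scene"],d["side"]
f=lambda x,y,ox,oy:np.array([(x+.5)/4-.5+ox,(y+.5)/4-.5+oy])
C=lambda x,y:f(x,y,298,305); D=lambda x,y:f(x-400,y,235,262)
A=lambda x,y:f(x,y-340,228,200); B=lambda x,y:f(x-400,y-340,240,200)
for n,a,b,z in [("hole-",C(90,217),D(461,241),12),("hole+",C(284,92),D(738,225),12),("knobtop",C(200,42),D(602,36),104),
 ("scL",C(146,76),D(558,84),72),("scF",C(190,131),D(565,129),72),("scR",C(250,92),D(649,125),72),
 ("plscrL",C(98,145),D(515,195),12),("plscrF",C(168,233),D(523,273),12),("plscrR",C(284,154),D(693,263),12),
 ("pinL tip",A(101,472),B(494,421),37),("pinR tip",A(268,386),B(709,410),37),("pinLfoot",A(101,503),B(494,460),15),("pinRfoot",A(268,415),B(709,450),15),
 ("bsL",A(41,475),B(453,429),15),("bsF",A(104,552),B(462,490),15),("bsB",A(263,363),B(732,415),15),("bsR",A(331,432),B(756,475),15)]:
    print(n,tri(s,a,e,b).round(1),at_z(s,a,z).round(1)[:2],at_z(e,b,z).round(1)[:2])
```

```text
hole- [ 414.2 -350.4   13.4] [ 413.7 -350. ] [ 415.1 -348.3]
hole+ [ 522.  -372.    13.6] [ 521.4 -371.6] [ 523.5 -369.4]
knobtop [ 469.7 -358.9  103.4] [ 469.4 -359.1] [ 469.4 -359.9]
scL [ 456.3 -342.8   74.2] [ 456.3 -342.1] [ 457.7 -339.2]
scF [ 450.4 -373.4   73.7] [ 449.9 -373. ] [ 451.8 -370.5]
scR [ 481.9 -379.4   73.5] [ 481.4 -379.1] [ 483.2 -376.9]
plscrL [ 441.3 -329.6   15.8] [ 441.5 -328.4] [ 443.3 -324. ]
plscrF [ 431.5 -380.8   16. ] [ 432.2 -379.7] [ 433.3 -375.4]
plscrR [ 496.4 -392.6   15.3] [ 497.  -391.8] [ 498.4 -388.2]
pinL tip [511.9 -56.8  39.4] [513.1 -55. ] [513.1 -52.2]
pinR tip [620.1 -73.9  38.8] [620.1 -73. ] [622.  -69.9]
pinLfoot [510.9 -55.9  16.4] [509.5 -55.5] [512.7 -52.4]
pinRfoot [620.8 -72.5  14.8] [618.5 -73.3] [621.9 -71.9]
bsL [499.3 -18.   17.7] [499.7 -16.1] [500.9 -12.4]
bsF [487.9 -84.4  17.5] [488.2 -82.9] [489.3 -79.6]
bsB [644.2 -43.4  18.3] [645.6 -41.1] [647.  -36.6]
bsR [ 633.5 -109.7   17.5] [ 634.  -108.4] [ 635.8 -104.8]
```

Create go.py:
```python
from plant import bot
import numpy as np
from scipy.spatial.transform import Rotation as Ro
def go(x,y,gz,yaw):
    "tool-axis shift and turn to bring the grasp point to x,y,gz"
    o=bot.get_obs(); R=Ro.from_euler('xyz',o["tcp_rot"]).as_matrix()
    g=o["tool_pos"]+159*R[:,2]
    w=np.arctan2(R[1,0],R[0,0])
    print("t",round(o["time"],2),"grasp",g.round(1),"rpy",o["tcp_rot"].round(3),"w",round(o["grip_width"],1),"F",o["contact_force"].round(1),"ff",round(o["finger_force"],1),
     "\nshift",(R.T@(np.array([x,y,gz])-g)).round(1),"turn",round((w-yaw+np.pi)%(2*np.pi)-np.pi,3))
```

Run:
```python
from tri import *; from go import *
import pickle
d=pickle.load(open("v0.pkl","rb")); s,e=d["scene"],d["side"]
print(tri(s,(350,177),e,(380,188)),tri(s,(366,272),e,(334,247)))
go(468.5,-360.5,160,-0.19)
```

```text
[ 721.02964674 -144.81493645  120.37565628] [ 558.56067577 -326.49106005  112.00679437]
t 0.1 grasp [ 126.2 -509.3  245.1] rpy [-3.14  -0.     0.243] w 91.6 F [-0.3 -0.1  0. ] ff 0.0 
shift [368.  -62.   85.3] turn 0.433
```

>>> step_hand(
  ticks=[
    [[92,60,-10,0,0.15],[92,120,-20,0,0.3],[92,180,-30,0,0.433],[92,240,-40,0,0.433],[92,300,-51,0,0.433]],
  ],
)

```text
time: 0.72
tool_pos: [406.8, -386.9, 404.4]
tcp_rot: [-3.141, 0.0, -0.19]
contact_force: [-1.4, -0.5, 0.6]
grip_width: 91.5
finger_force: 0.0
```

>>> step_hand(
  ticks=[
    [[92,53,-35,10,0],[92,53,-35,10,0],[92,53,-35,10,0],[92,53,-35,10,0]],
  ],
)

```text
time: 1.23
tool_pos: [462.8, -364.4, 394.9]
tcp_rot: [3.141, 0.0, -0.192]
contact_force: [-0.2, -0.9, 0.3]
grip_width: 91.8
finger_force: 0.0
```

Run:
```python
from go import *; from tri import *; from plant import vision
import cv2,pickle
go(468.5,-360.5,130,-0.19)
c=vision.capture("wrist"); pickle.dump(c,open("w1.pkl","wb")); cv2.imwrite("pics/w1.png",c["color"][:,:,::-1])
print((-c["R"].T@c["t"]).round(0))
d=pickle.load(open("v0.pkl","rb")); s=d["scene"]
for p in [(363,268),(352,235),(336,204)]: print(p,[at_z(s,p,z).round(0).tolist() for z in (0,40,80)])
```

```text
t 1.23 grasp [ 462.7 -364.5  235.9] rpy [ 3.141  0.    -0.192] w 91.8 F [-0.2 -0.9  0.3] ff 0.0 
shift [  4.9  -5.  105.9] turn -0.002
[ 528. -376.  374.]
(363, 268) [[628.0, -269.0, 0.0], [603.0, -287.0, 40.0], [577.0, -304.0, 80.0]]
(352, 235) [[682.0, -192.0, 0.0], [653.0, -214.0, 40.0], [625.0, -235.0, 80.0]]
(336, 204) [[730.0, -100.0, -0.0], [699.0, -126.0, 40.0], [668.0, -153.0, 80.0]]
```

View pics/w1.png

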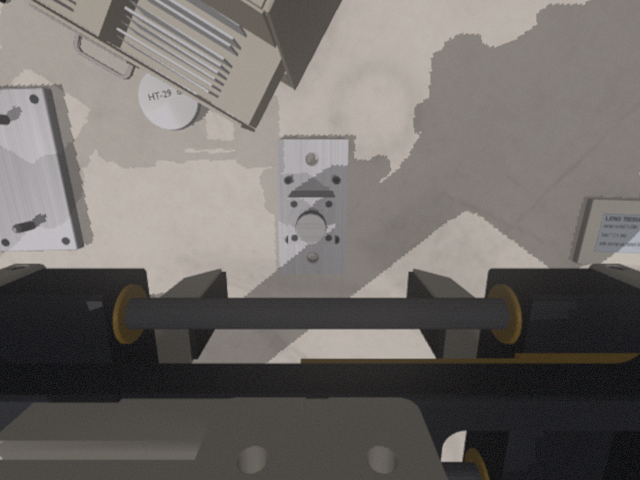

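Wrist view: plate holes at (312,158) and (313,257), knob at about (311,224). Base screws are at (35,100), (65,240) and (4,242), and the drawer's near corner is at (248,127). I'll cross-check against the other views.

Run:
```python
from go import *; from tri import *
import pickle
d=pickle.load(open("v0.pkl","rb")); s,e=d["scene"],d["side"]; w=pickle.load(open("w1.pkl","rb"))
f=lambda x,y,ox,oy:np.array([(x+.5)/4-.5+ox,(y+.5)/4-.5+oy])
C=lambda x,y:f(x,y,298,305); A=lambda x,y:f(x,y-340,228,200)
for n,p,q,z in [("h+",(312,158),C(284,92),12),("h-",(313,257),C(90,217),12),("bsR",(35,100),A(331,432),15),("bsF",(65,240),A(104,552),15),("bsL",(4,242),A(41,475),15),
  ("scF+R mid",(312,204),None,72),("drawer cor",(248,127),(366,272),60),("handle",(130,75),(352,238),30)]:
    print(n,at_z(w,p,z).round(1),tri(s,q,w,p).round(1) if q is not None else "")
```

```text
h+ [ 523.9 -370.1   12. ] [ 523.9 -370.1    6.9]
h- [ 415.9 -349.9   12. ] [ 414.8 -349.3    9.1]
bsR [ 632.7 -107.3   15. ] [ 631.6 -110.6   18.8]
bsF [489.2 -81.9  15. ] [489.  -81.5  13.7]
bsL [500.  -14.1  15. ] [499.9 -15.6  15.5]
scF+R mid [ 484.5 -363.1   72. ] 
drawer cor [ 562.  -319.7   60. ] [ 556.1 -326.9  108.8]
handle [ 632.  -215.8   30. ] [ 615.6 -242.3   85. ]
```

>>> step_hand(
  ticks=[
    [[92,3,-2,50,0],[92,4.9,-4,100,0],[92,4.9,-4,110,0],[92,4.9,-4,110,0]],
  ],
)

```text
time: 1.78
tool_pos: [469.1, -361.4, 285.6]
tcp_rot: [3.141, -0.001, -0.191]
contact_force: [0.6, -0.2, 0.2]
grip_width: 91.7
finger_force: 0.0
```

Run:
```python
from go import *; from plant import vision
import cv2,pickle
go(468.5,-360.5,64,-0.19)
c=vision.capture("wrist"); pickle.dump(c,open("w2.pkl","wb")); cv2.imwrite("pics/w2.png",c["color"][:,:,::-1])
```

```text
t 1.77 grasp [ 469.2 -361.5  126.6] rpy [ 3.141e+00 -1.000e-03 -1.910e-01] w 91.7 F [ 0.6 -0.2  0.2] ff 0.0 
shift [-0.9 -0.9 62.6] turn -0.001
```

View pics/w2.png

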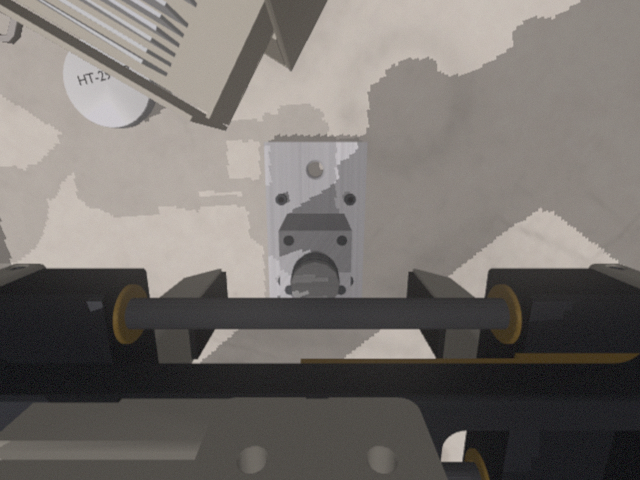

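The cylinder is aligned with the tool: hole at (315,169), body screws at (288,240) and (341,240). The drawer is clear of the gripper. Now I'll descend and grip the body.

>>> step_hand(
  ticks=[
    [[92,-0.5,0,40,0],[92,-0.5,0,62,0],[60,-0.5,0,63,0],[40,-0.5,0,63,0],[40,-0.5,0,63,0]],
  ],
)

```text
time: 2.45
tool_pos: [469.3, -361.0, 223.6]
tcp_rot: [3.14, -0.003, -0.19]
contact_force: [-0.3, 0.0, 0.2]
grip_width: 66.4
finger_force: 0.0
```

>>> step_hand(
  ticks=[
    [[36,0,0,0,0],[36,0,0,0,0],[36,0,0,0,0],[36,0,0,0,0]],
  ],
)

```text
time: 2.95
tool_pos: [469.0, -360.5, 222.0]
tcp_rot: [3.142, -0.0, -0.19]
contact_force: [-1.5, 0.4, 3.3]
grip_width: 43.8
finger_force: 30.0
```

```bash
python3 -c "
from go import *;go(468.5,-360.5,200,-0.19)"
```

```text
t 2.95 grasp [ 469.  -360.5   63. ] rpy [ 3.142 -0.    -0.19 ] w 43.8 F [-1.5  0.4  3.3] ff 30.0 
shift [-5.00e-01  1.00e-01 -1.37e+02] turn -0.0
```

>>> step_hand(
  ticks=[
    [[36,0,0,-20,0],[36,0,0,-60,0],[36,0,0,-110,0],[36,0,0,-140,0],[36,0,0,-140,0]],
  ],
)

```text
time: 3.58
tool_pos: [469.0, -360.7, 362.6]
tcp_rot: [3.14, -0.002, -0.19]
contact_force: [0.1, -0.4, -7.9]
grip_width: 44.2
finger_force: 30.1
```

>>> step_hand(
  ticks=[
    [[36,0,0,0,0],[36,0,0,0,0]],
  ],
)

```text
time: 3.82
tool_pos: [468.6, -360.3, 359.1]
tcp_rot: [-3.139, 0.004, -0.19]
contact_force: [0.3, 0.6, -8.4]
grip_width: 43.8
finger_force: 30.1
```

```bash
python3 -c "
from go import *;go(566.3,-63,203,-0.17)"
```

```text
t 3.83 grasp [ 468.1 -359.7  200.1] rpy [-3.139  0.004 -0.19 ] w 43.8 F [ 0.3  0.6 -8.4] ff 30.1 
shift [  40.3 -310.    -2.2] turn -0.02
```

>>> step_hand(
  ticks=[
    [[36,5,-40,0,0],[36,13,-100,0,0],[36,21,-160,0,0],[36,29,-220,0,-0.01],[36,35,-270,0,-0.02]],
  ],
)

```text
time: 4.45
tool_pos: [554.6, -99.7, 360.3]
tcp_rot: [-3.141, 0.002, -0.169]
contact_force: [0.5, -1.4, -7.9]
grip_width: 44.3
finger_force: 30.1
```

>>> step_hand(
  ticks=[
    [[36,3,-25,0,0],[36,5.3,-40,0,0],[36,5.3,-40,0,0],[36,5.3,-40,0,0]],
  ],
)

```text
time: 4.95
tool_pos: [566.2, -64.5, 361.3]
tcp_rot: [3.141, 0.001, -0.171]
contact_force: [-0.0, 0.4, -8.8]
grip_width: 43.4
finger_force: 30.1
```

Run:
```python
from go import *; from plant import vision
import cv2,pickle
go(566.3,-63,80,-0.17)
d={}
for n in ("wrist","scene","side"):
    c=vision.capture(n); d[n]=c; cv2.imwrite(f"pics/{n}3.png",c["color"][:,:,::-1])
pickle.dump(d,open("v3.pkl","wb"))
im=np.vstack([np.hstack([cv2.resize(d["scene"]["color"][120:270,200:400],(400,300)),cv2.resize(d["side"]["color"][120:270,200:400],(400,300))]),
 np.hstack([cv2.resize(d["wrist"]["color"][0:300,120:520],(400,300)),np.zeros((300,400,3),np.uint8)])])
cv2.imwrite("pics/m3.png",im[:,:,::-1])
```

```text
t 4.95 grasp [566.  -64.6 202.3] rpy [ 3.141e+00  1.000e-03 -1.710e-01] w 43.4 F [-0.   0.4 -8.8] ff 30.1 
shift [ 1.000e-01 -1.700e+00  1.223e+02] turn -0.001
```

View pics/m3.png

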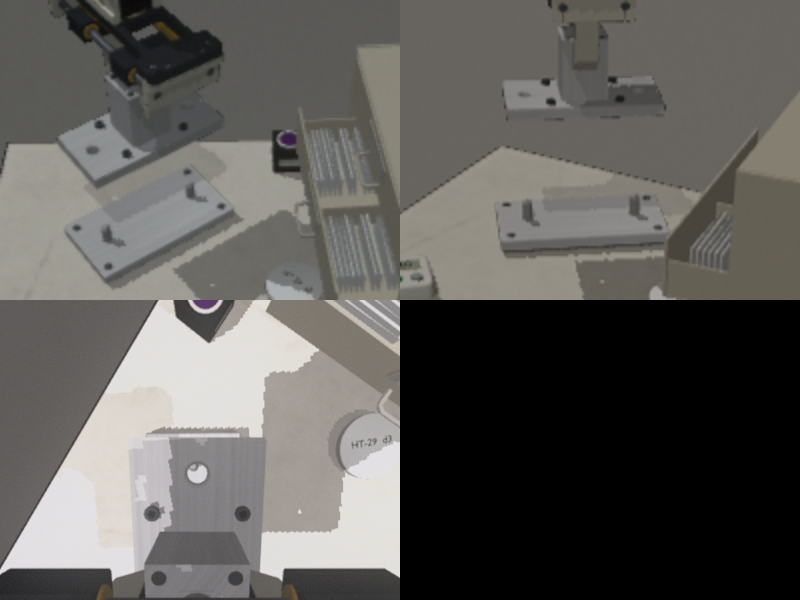

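Scene and side views show the held cylinder level and parallel above the base. The wrist view shows its far hole at (317,173). I'll lower it to just above the pins and look closely.

>>> step_hand(
  ticks=[
    [[36,0,-1,30,0],[36,0,-1.7,65,0],[36,0.3,-1.7,90,0],[36,0.3,-1.7,90,0],[36,0.3,-1.7,90,0]],
  ],
)

```text
time: 5.72
tool_pos: [567.4, -62.4, 272.9]
tcp_rot: [3.141, -0.002, -0.171]
contact_force: [0.5, 0.5, -7.2]
grip_width: 43.9
finger_force: 30.1
```

>>> step_hand(
  ticks=[
    [[36,0,0,0,0],[36,0,0,0,0]],
  ],
)

```text
time: 5.98
tool_pos: [567.1, -62.0, 272.7]
tcp_rot: [3.141, -0.002, -0.17]
contact_force: [-0.5, -0.0, -7.5]
grip_width: 43.4
finger_force: 30.1
```

Run:
```python
from go import *; from plant import vision
import cv2,pickle
go(566.3,-63,80,-0.17)
d={}
for n in ("wrist","scene","side"):
    c=vision.capture(n); d[n]=c
pickle.dump(d,open("v4.pkl","wb"))
def cr(n,x,y,w,h): return cv2.resize(d[n]["color"][y:y+h,x:x+w],(400,300),interpolation=cv2.INTER_CUBIC)
im=np.vstack([np.hstack([cr("scene",228,185,100,75),cr("side",240,180,100,75)]),
 np.hstack([cr("wrist",217,100,200,150),cr("wrist",280,130,80,60)])])
cv2.imwrite("pics/m4.png",im[:,:,::-1])
```

```text
t 5.97 grasp [567.4 -62.  113.7] rpy [ 3.141e+00 -2.000e-03 -1.700e-01] w 43.4 F [-0.5 -0.  -7.5] ff 30.1 
shift [-1.   1.1 33.7] turn -0.0
```

View pics/m4.png

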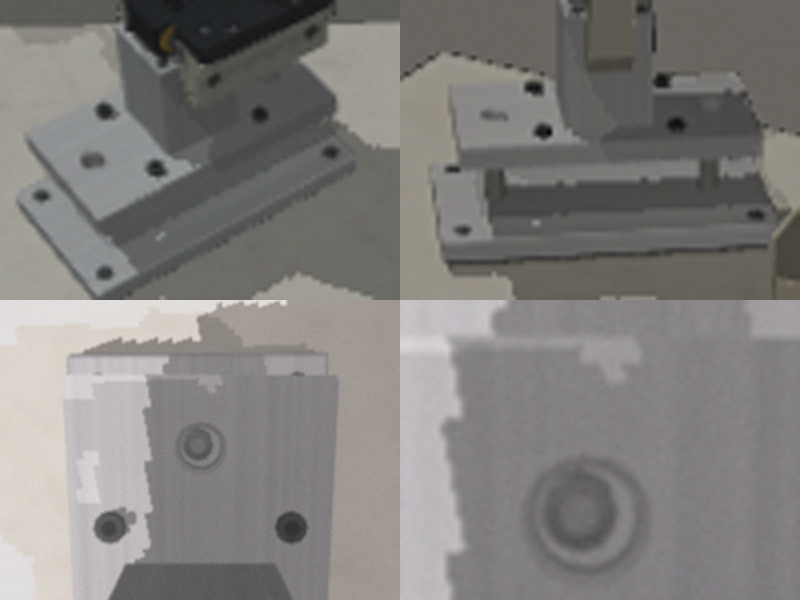

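The wrist crop shows the far pin almost centred in the far hole: hole centre (317.4,173.3), pin centre (316,172.6). The left hole is at scene (92,160) and side (494,115) in the crop. Now I'll compute the residual.

Run:
```python
from go import *; from tri import *
import pickle
d=pickle.load(open("v4.pkl","rb")); w,s,e=d["wrist"],d["scene"],d["side"]
h=at_z(w,(317.4,173.3),62.7); 
for z in (30,37): p=at_z(w,(316.0,172.4),z); print("wrist h,p,p-h",h.round(1),p.round(1),(p-h).round(1))
f=lambda x,y,ox,oy:np.array([(x+.5)/4-.5+ox,(y+.5)/4-.5+oy])
a,b=f(92,160,228,185),f(94,115,240,180)
H=tri(s,a,e,b);print("L hole",H.round(1),at_z(s,a,62.7).round(1),at_z(e,b,62.7).round(1))
pa,pb=f(101,132,228,200),f(94,81,240,200)
print("pinL",tri(s,pa,e,pb).round(1),at_z(s,pa,37).round(1),at_z(e,pb,37).round(1))
```

```text
wrist h,p,p-h [622.2 -70.6  62.7] [621.1 -69.6  30. ] [ -1.1   1.1 -32.7]
wrist h,p,p-h [622.2 -70.6  62.7] [621.5 -69.6  37. ] [ -0.7   1.  -25.7]
L hole [512.5 -54.1  63.3] [511.5 -54.1  62.7] [513.5 -52.3  62.7]
pinL [511.9 -56.8  39.4] [513.1 -55.   37. ] [513.1 -52.2  37. ]
```

>>> step_hand(
  ticks=[
    [[36,-0.5,-0.6,5,-0.006],[36,-0.5,-0.6,11,-0.006],[36,-0.5,-0.6,15,-0.006],[36,-0.5,-0.6,18,-0.006],[36,-0.5,-0.6,18,-0.006]],
  ],
)

```text
time: 6.75
tool_pos: [566.5, -61.2, 253.4]
tcp_rot: [3.142, 0.001, -0.164]
contact_force: [-0.0, -0.2, -7.2]
grip_width: 43.9
finger_force: 30.1
```

```bash
python3 -c "
from go import *;go(566.9,-61.4,78,-0.165)"
```

```text
t 6.75 grasp [566.4 -61.2  94.4] rpy [ 3.142e+00  1.000e-03 -1.640e-01] w 43.9 F [-0.  -0.2 -7.2] ff 30.1 
shift [ 0.6  0.1 16.4] turn 0.001
```

The tips are inside the holes with no contact force, so I'll continue down gently.

>>> step_hand(
  ticks=[
    [[36,0,0,3,0],[36,0,0,6,0],[36,0,0,9,0],[36,0,0,11,0],[36,0,0,11,0]],
  ],
)

```text
time: 7.38
tool_pos: [566.5, -61.2, 242.5]
tcp_rot: [3.142, 0.0, -0.164]
contact_force: [0.2, 0.2, -8.0]
grip_width: 44.0
finger_force: 30.1
```

```bash
python3 -c "
from go import *;go(566.9,-61.4,78,-0.165)"
```

```text
t 7.38 grasp [566.4 -61.2  83.5] rpy [ 3.142  0.    -0.164] w 44.0 F [ 0.2  0.2 -8. ] ff 30.1 
shift [0.5 0.1 5.5] turn 0.001
```

>>> step_hand(
  ticks=[
    [[36,0,0,2,0],[36,0,0,4,0],[36,0,0,5.5,0],[36,0,0,6.5,0],[36,0,0,6.5,0]],
  ],
)

```text
time: 8.0
tool_pos: [566.4, -61.2, 237.1]
tcp_rot: [3.141, -0.0, -0.164]
contact_force: [-3.6, 0.5, 5.2]
grip_width: 43.7
finger_force: 30.1
```

```bash
python3 -c "
from go import *;go(566.9,-61.4,78,-0.165)"
```

```text
t 8.0 grasp [566.5 -61.2  78.1] rpy [ 3.141 -0.    -0.164] w 43.7 F [-3.6  0.5  5.2] ff 30.1 
shift [0.4 0.1 0.1] turn 0.001
```

The height matches flush and the weight has transferred to the base. Release, then rise to the knob.

>>> step_hand(
  ticks=[
    [[50,0,0,0,0],[60,0,0,0,0],[75,0,0,0,0],[92,0,0,0,0],[92,0,0,0,0]],
  ],
)

```text
time: 8.62
tool_pos: [566.6, -61.2, 236.2]
tcp_rot: [3.142, -0.0, -0.164]
contact_force: [-0.0, -0.6, 0.1]
grip_width: 85.4
finger_force: 0.0
```

>>> step_hand(
  ticks=[
    [[92,0,0,0,0],[92,0,0,0,0],[92,0,0,0,0]],
  ],
)

```text
time: 9.0
tool_pos: [566.5, -61.2, 236.2]
tcp_rot: [3.141, -0.0, -0.164]
contact_force: [0.1, 0.2, 0.8]
grip_width: 91.9
finger_force: 0.0
```

>>> step_hand(
  ticks=[
    [[92,0,0,-15,0],[92,0,0,-40,0],[92,0,0,-80,0],[92,0,0,-80,0],[92,0,0,-80,0]],
  ],
)

```text
time: 9.62
tool_pos: [566.3, -61.1, 316.6]
tcp_rot: [3.141, -0.001, -0.164]
contact_force: [1.0, 0.2, -0.4]
grip_width: 91.9
finger_force: 0.0
```

Run:
```python
from go import *; from plant import vision
import cv2,pickle
go(566.9,-61.4,121,-0.165)
d={}
for n in ("wrist","scene","side"):
    c=vision.capture(n); d[n]=c
pickle.dump(d,open("v5.pkl","wb"))
def cr(n,x,y,w,h): return cv2.resize(d[n]["color"][y:y+h,x:x+w],(400,300),interpolation=cv2.INTER_CUBIC)
im=np.vstack([np.hstack([cr("scene",228,175,120,90),cr("side",240,165,120,90)]),
 np.hstack([cr("wrist",217,100,200,150),cr("wrist",217,190,160,120)])])
cv2.imwrite("pics/m5.png",im[:,:,::-1])
```

```text
t 9.62 grasp [566.4 -61.2 157.6] rpy [ 3.141e+00 -1.000e-03 -1.640e-01] w 91.9 F [ 1.   0.2 -0.4] ff 0.0 
shift [ 0.5  0.1 36.6] turn 0.001
```

View pics/m5.png

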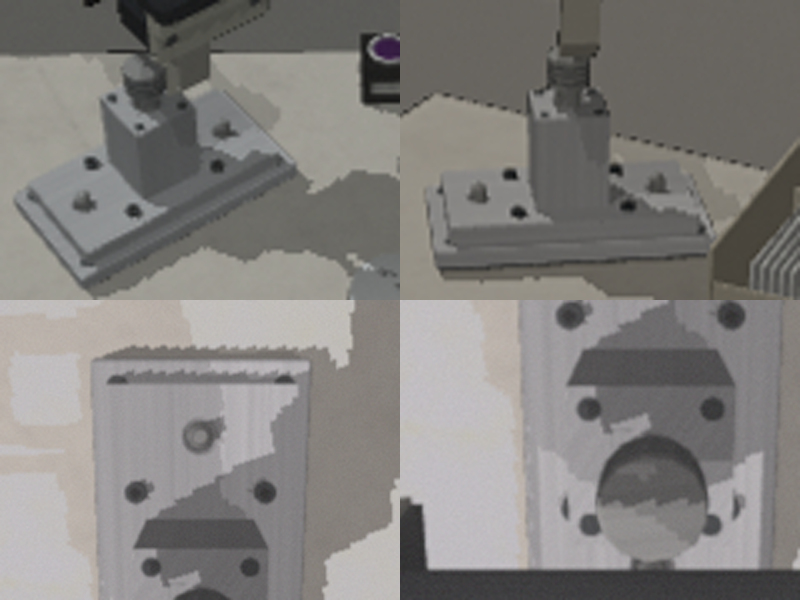

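The plate is down over both pins in all three views, and the knob top is at wrist px (318.6,272). Next I'll take the knob.

Run:
```python
from go import *; from tri import *
import pickle
w=pickle.load(open("v5.pkl","rb"))["wrist"]
print(at_z(w,(318.6,272),119).round(1)); go(566.5,-61.2,111,-0.164)
```

```text
[567.8 -61.3 119. ]
t 9.78 grasp [566.  -61.1 156.3] rpy [-3.142e+00  2.000e-03 -1.640e-01] w 91.5 F [-1.1  0.4 -0.4] ff 0.0 
shift [ 0.6  0.  45.3] turn -0.0
```

>>> step_hand(
  ticks=[
    [[92,0,0,30,0],[92,0,0,46.5,0],[70,0,0,46.5,0],[50,0,0,46.5,0],[40,0,0,46.5,0]],
  ],
)

```text
time: 10.4
tool_pos: [566.8, -61.3, 270.6]
tcp_rot: [3.141, -0.002, -0.164]
contact_force: [-0.2, 0.5, 0.1]
grip_width: 66.2
finger_force: 0.0
```

```bash
python3 -c "
from go import *;go(566.5,-61.2,111,-0.164)"
```

```text
t 10.4 grasp [567.1 -61.4 111.6] rpy [ 3.141e+00 -2.000e-03 -1.640e-01] w 66.2 F [-0.2  0.5  0.1] ff 0.0 
shift [-0.6 -0.1  0.6] turn -0.0
```

>>> step_hand(
  ticks=[
    [[36,0,0,0.5,0],[26,0,0,0.5,0],[20,0,0,0.5,0],[20,0,0,0.5,0],[20,0,0,0.5,0]],
  ],
)

```text
time: 11.02
tool_pos: [566.5, -61.2, 269.2]
tcp_rot: [3.141, -0.0, -0.164]
contact_force: [0.2, -0.5, -0.3]
grip_width: 25.3
finger_force: 30.0
```

>>> step_hand(
  ticks=[
    [[20,0,0,0,0],[20,0,0,0,0],[20,0,0,0,0]],
  ],
)

```text
time: 11.4
tool_pos: [566.5, -61.2, 269.2]
tcp_rot: [3.141, -0.0, -0.164]
contact_force: [0.9, -1.6, 0.4]
grip_width: 25.3
finger_force: 30.0
```

```bash
python3 -c "
from go import *;go(566.5,-61.2,111,-0.164);print(bot.get_obs()['moment'])"
```

```text
t 11.4 grasp [566.5 -61.2 110.2] rpy [ 3.141 -0.    -0.164] w 25.3 F [ 0.9 -1.6  0.4] ff 30.0 
shift [-0.  -0.  -0.8] turn -0.0
[0.04067168 0.03961442 0.01320769]
```

>>> step_hand(
  ticks=[
    [[20,0,0,-1,0],[20,0,0,-3,0],[20,0,0,-6,0],[20,0,0,-9,0],[20,0,0,-10,0]],
  ],
)

```text
time: 12.02
tool_pos: [566.6, -61.2, 279.5]
tcp_rot: [3.141, -0.001, -0.164]
contact_force: [-0.2, 0.5, -1.1]
grip_width: 25.2
finger_force: 30.0
```

```bash
python3 -c "
from go import *;go(566.5,-61.2,149,-0.164);print(bot.get_obs()['moment'])"
```

```text
t 12.03 grasp [566.7 -61.2 120.5] rpy [ 3.141e+00 -1.000e-03 -1.640e-01] w 25.2 F [-0.2  0.5 -1.1] ff 30.0 
shift [ -0.1   0.  -28.5] turn -0.0
[ 0.00743507 -0.00532691  0.0518932 ]
```

Only the rod's weight is on the wrist, so it's sliding freely. I'll go on to +38 mm.

>>> step_hand(
  ticks=[
    [[20,0,0,-4,0],[20,0,0,-10,0],[20,0,0,-16,0],[20,0,0,-22,0],[20,0,0,-25,0]],
  ],
)

```text
time: 12.65
tool_pos: [566.6, -61.2, 304.8]
tcp_rot: [3.141, -0.001, -0.164]
contact_force: [-0.3, 0.7, -1.1]
grip_width: 25.3
finger_force: 30.0
```

>>> step_hand(
  ticks=[
    [[20,0,0,-2,0],[20,0,0,-2.7,0],[20,0,0,-2.7,0],[20,0,0,-2.7,0],[20,0,0,-2.7,0]],
  ],
)

```text
time: 13.28
tool_pos: [566.5, -61.2, 306.8]
tcp_rot: [3.142, 0.0, -0.164]
contact_force: [-0.1, -0.1, -1.8]
grip_width: 25.4
finger_force: 30.0
```

Run:
```python
from go import *; from plant import vision
import cv2
go(566.5,-61.2,148.2,-0.164)
d={n:vision.capture(n)["color"] for n in ("scene","side")}
def cr(n,x,y,w,h): return cv2.resize(d[n][y:y+h,x:x+w],(400,400),interpolation=cv2.INTER_CUBIC)
cv2.imwrite("pics/m6.png",np.hstack([cr("scene",238,165,80,80),cr("side",253,150,80,80)])[:,:,::-1])
go(566.5,-61.2,148.2,-0.164)
```

```text
t 13.28 grasp [566.5 -61.2 147.8] rpy [ 3.142  0.    -0.164] w 25.4 F [-0.1 -0.1 -1.8] ff 30.0 
shift [ 0.  -0.  -0.4] turn -0.0
t 13.38 grasp [566.5 -61.2 147.8] rpy [ 3.142  0.    -0.164] w 25.2 F [-0.2  0.7 -1.6] ff 30.0 
shift [ 0.  -0.  -0.4] turn -0.0
```

View pics/m6.png

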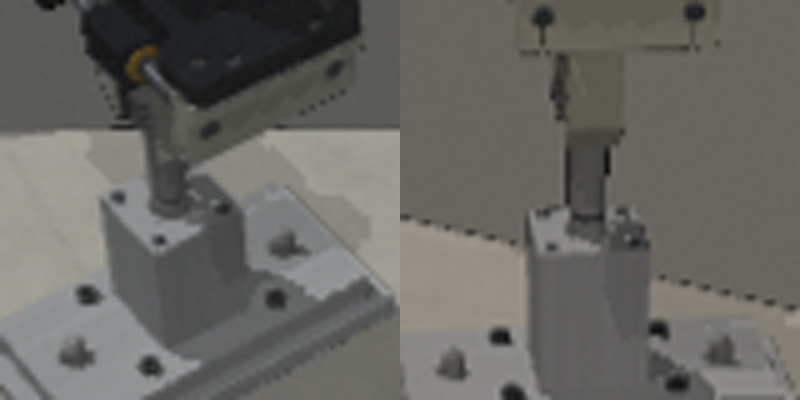

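The groove shows as a dark ring just above the mouth, at scene crop (170,205) and side crop (587,215). The plate is still down on the base and the force is only the rod's weight, so I'm handing in.

```bash
python3 -c "
from plant import bot;print(bot.close_job())"
```

```text
the job is handed in; nothing more can be done
None
```

I set the cylinder flush over both pins and let it go, then drew the rod about 38 mm, so the groove stands about 8 mm above the mouth. The job is handed in with the gripper still holding the knob; no verdict came back.

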